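# Press a thread insert home on the hand press

### The job

With the fingertips, push the green spacer back along the bed of the hand press until it rests against both arms of the V-shaped stop under the ram; then push the lever down until the ram has pressed the brass insert fully home in the spacer, and let the lever come back up. This is push-only work: pick nothing up, keep the spacer standing on the bed, and do not press on the brass insert with the fingers. Leave the other parts on the shelf where they are.

Things in the scene. Friction and masses are not known exactly. Their poses are not given: they have to be found in the camera images.
- press: dark cast-iron hand press bolted to the shelf. Origin on the shelf directly below the ram's axis; x points into the throat, from the open front to the column; y left seen from the front; z up. Base x -125 to 115 mm, 110 mm wide (ears 156); ground steel bed 32 mm above the shelf, x -123 to 67, 100 mm wide. Column 44 mm wide, front face at x 56
- head (a point): middle of the lower front edge of the press's head, which overhangs the bed: 26 mm in front of the ram's axis (screw heads 4 mm further), 98 mm above the bed; head 52 mm wide, 70 mm high, ram top 245 mm above the shelf. Fingers pushing under the head must lean (tool tilted back 30 to 45 degrees, tips towards the column) to keep the gripper's body in front of it
- bed_edge (a point): middle of the bed's front edge, on the bed surface, 123 mm in front of the nest
- nest (a point): point on the bed under the ram where the middle of the spacer's underside lies when it touches both arms of the V stop. The steel stop is a 90 degree V, 16 mm high, open to the front, symmetrical about the press's x, from 38 mm behind this point to level with it, arm tips 40 mm either side. The ram's 20 mm square nose hangs 48 mm above here with the lever up and drops 16 mm per rad of lever
- spacer: round green anodized aluminium spacer, 48 mm diameter, 30 mm high, 120 to 190 g with its insert, standing loose on the front part of the bed (slides with ordinary friction); origin at the centre of its underside, z up
- insert: brass thread insert standing in the spacer's bore, a tight press fit that moves only down (about 15 N): flange 24 mm diameter and 4 mm thick with a bare 17 mm barrel below it; origin at the centre of the flange's underside. At the start this is 36 to 38 mm above the spacer's origin (6 to 8 mm of barrel shows); home is 30 mm, the flange lying on the spacer's top face
- lever (a joint): angle of the press lever: 0 = up at rest (65 degrees above level, pointing to the front), grows to a stop at 0.97 rad as the knob is pushed forward and down (9 degrees above level). The insert is home at about 0.88 rad with the spacer in the stop, so push the lever to its stop. A spring brings it back to 0 when let go; pushing it takes about 1 to 5 N square to the lever at the knob
- knob (a point): centre of the black ball, 28 mm diameter, at the free end of the lever; 170 mm from the hub, about 314 mm above the shelf with the lever up and 188 mm with it down
- hub (a point): point on the lever's pivot axis (the press's y), in the plane in which the lever swings (parallel to the press's x and z): 18 mm behind the ram's axis, 47 mm to its right seen from the front, 160 mm above the shelf
- grommet: black rubber grommet, 38 mm outside diameter, 12 mm high, lying on the shelf; origin at the centre of its underside; to be left alone
- locknut: brass locknut ring, 36 mm outside diameter, 8 mm high, lying on the shelf; origin at the centre of its underside; to be left alone
- capsule: worn chrome microphone capsule housing, 50 mm diameter, 58 mm high, standing on the shelf; origin at the centre of its underside; to be left alone

How it is judged (in metres and radians):
On the way, in this order (a step that is already met when the one before it is completed fails the run):
1. the spacer stands against the V stop under the ram, its insert not yet pressed (horizontal distance between spacer and nest below 0.004 m and z of insert in the frame of spacer above 0.0345 m), for 0.2 s.
2. the lever has been pushed down and the insert is home (value of joint lever above 0.75 rad and z of insert in the frame of spacer below 0.0315 m), for 0.1 s.
At the end, for the whole second after the job is handed in: The spacer stands upright and still on the bed within 5 mm of its place against the V stop, the insert's flange is within 1.5 mm of the spacer's top face, and the lever is back up (within 0.1 rad of rest) (horizontal distance between spacer and nest below 0.005 m and z of insert in the frame of spacer below 0.0315 m and height (world z) of spacer between 0.029 and 0.035 m and angle between spacer's own z axis and vertical below 0.06 rad and linear speed of spacer below 0.01 m/s and value of joint lever below 0.1 rad); the robot touches nothing.
It fails at once if the spacer is lifted off the bed (6 mm) or tipped (height (world z) of spacer above 0.038 m or angle between spacer's own z axis and vertical above 0.25 rad).
It fails at once if the spacer is pushed off the bed (height (world z) of spacer below 0.024 m).
It fails at once if the fingers press on the brass insert (6 N) (contact force between the fingers and insert above 6 N).
It fails at once if the grommet, locknut or capsule housing is moved (15 mm) or lifted (distance of any of grommet, locknut, capsule from where it was at the start of the episode above 0.015 m).
It also fails if it takes over 67 s, if anything falls off the work surface, if the arm or the gripper's body presses on something with over 40 N, if the wrist force passes 120 N, or if a joint passes its speed limit or range.

### The arm

A 6-joint arm with a two-finger parallel gripper is mounted at the origin on the work surface. World frame = base frame: x ahead of the robot, y to its left, z up, the work surface at z = 0. Lengths are in mm, angles in rad, forces in N, time in s.
With the tool pointing down it reaches from about 350 to 875 mm from the base axis. Payload 4.2 kg.
Tool frame: the origin (TCP) lies between the finger pads; the fingertips stand 25 mm ahead of it and the grasp point (between the pads) lies 6 mm ahead of it; z points along the fingers, y is the line along which they close (so a half turn about z gives the same grasp; the last joint's range is limited). The gripper opens to 85 mm and grips with 20 to 120 N. Pads are 22 mm wide; open, the fingers measure 114 mm over their backs; the gripper's body (76 mm by 85 mm) begins 54 mm behind the grasp point. The pads swing forward as they close: fully open they stand 13 mm farther back than shut.
Start: joints at [0.259, 0.385, 0.008, 0, -1.194, -0.259], TCP at [624.979, 0.025, 256.312] pointing down, gripper open.
Joint ranges: [-3.14, 3.14], [-1.21, 2.06], [-1.07, 1.41], [-3.16, 2.05], [-2.99, -0.16], [-3.1, 3.1]. Speed limits (rad/s): [2.79, 2.79, 3.14, 3.14, 3.14, 3.14].

### API

Orientations are given as a unit quaternion [x, y, z, w].
In Python, from bench import read_state, get_image, job_done gives the robot as it stands.
- The arm moves only by the tool play_rows, never from a script. Its argument "series" is a list of rows, each a list of 6 numbers: the shift along the world's x, y, z in mm, then the turn, a rotation vector about the world's x, y, z in units of 6 degrees (1.0 is 6 degrees). A call has 1 to 20 rows; each row shifts and turns the commanded pose from where the row before left it; what a row does not reach is not made up. A row lasts 1/12 s, in which the tool goes at most 41.7 mm and 7.16 degrees, less where a joint would pass 70% of its speed; a pose out of reach is approached as far as the arm can. A call is refused whole if a number of a shift passes 41.7 or a number of a turn 1, either way. A call with a gripper value outside its range is refused whole. "gripper" is the opening, from 0 (shut) to 1 (fully open), set as the call begins (left out, the last holds). The fingers move at their own pace and stop on an object; the grip force is fixed at half the most. Time passes only in rows, so rows that do not move let the fingers close. It gives the time, the measured TCP pose, the force, the opening and the grip force at its end, in the units of the state.
- read_state(): the state, without advancing time (a new reading comes with each control period).
- get_image(name): name is "scene" or "side" or "wrist"; returns a dict with "image" (384x512x3 uint8, red, green, blue), "fx", "fy", "cx", "cy" (pixels), "eye" and "rotation" of the camera in the world. Camera axes: x right, y down, z forward; pixel columns grow to the right and rows downward; lengths in mm; the calibration is good to about 2 mm. The wrist camera is an equidistant fisheye: a pixel r from the principal point sees the ray r / f radians off the axis. A picture is of the moment at which its call begins. There is no depth.
- job_done(): hands the job in; it is judged then, once.
The state is a dict: "clock": time; "joints": joint angles; "joint_vel": joint speeds; "joint_efforts": joint torques, N m; "position": TCP position; "ee_rot": TCP orientation; "contact_force": force on the tool from outside, world axes, zero at the start; "wrist_torque": the same for the moment, N m; "gripper_width": finger opening in mm; "grasp_force": force on a finger pad.
Only numpy, scipy, OpenCV 4.12 (cv2) and the standard library are available. Lean on these libraries where they do the work, as an engineer would, in place of code of your own. Each camera call takes 0.05 s, during which the arm holds its last target. There are 200 camera calls.

## Working session

There is one attempt and no reset: what is moved stays moved. The work goes in short steps, Python scripts to look and compute and a tool call to move; the robot and the scene stay as the last step left them, time stands still between calls to the robot, and variables do not carry over. Pictures are saved under pics/ and viewed, at most 10 in all, crops included, and the job is handed in when it is done.

Besides the shell and the picture viewer there is one more tool, called by a JSON object that holds its "api" and its "payload", one argument or row to a line. play_rows: Moves the arm, as the interface text tells. Its arguments: {"type":"object","properties":{"series":{"type":"array","items":{"type":"array","items":{"type":"number"}}},"gripper":{"type":"number"}},"required":["series"]}

```bash
mkdir -p pics; cat > h.py <<'E'
import numpy as np, cv2
from bench import read_state, get_image
def save(n,f):
    d=get_image(n); cv2.imwrite('pics/'+f,d['image'][:,:,::-1]); np.save('pics/'+f[:-4]+'.npy',d,allow_pickle=True); return d
def load(f): return np.load('pics/'+f+'.npy',allow_pickle=True).item()
def ray(d,u,v):
    r=np.array([(u-d['cx'])/d['fx'],(v-d['cy'])/d['fy'],1]); R=np.array(d['rotation']).reshape(3,3); r=R@r
    return np.array(d['eye']),r/np.linalg.norm(r)
def plane(d,u,v,z):
    e,r=ray(d,u,v); return e+r*(z-e[2])/r[2]
def proj(d,p):
    R=np.array(d['rotation']).reshape(3,3); c=R.T@(np.array(p)-d['eye']); return [round(float(d['cx']+d['fx']*c[0]/c[2]),1),round(float(d['cy']+d['fy']*c[1]/c[2]),1)]
def tri(d1,a,d2,b):
    e1,r1=ray(d1,*a); e2,r2=ray(d2,*b); A=np.stack([r1,-r2],1); t=np.linalg.lstsq(A,e2-e1,rcond=None)[0]
    p,q=e1+r1*t[0],e2+r2*t[1]; return (p+q)/2,np.linalg.norm(p-q)
E
python3 - <<'E'
from h import *
s=save('scene','s0.png'); t=save('side','t0.png')
cv2.imwrite('pics/st0.png',np.vstack([cv2.resize(np.hstack([s['image'],t['image']]),(800,300))])[:,:,::-1])
for d in (s,t): print(d['eye'],np.round(d['rotation'],3).tolist(),d['fx'],d['cx'],d['cy'])
print(read_state())
E
```

```text
[1035.26998717 -361.74639586  968.62735148] [0.891, 0.345, -0.108, -0.274] 485.12229504881947 261.50541790443145 192.47125201947628
[ 469.77305802 -558.35947977  777.25866294] [0.909, -0.125, 0.061, -0.393] 362.94719078918837 251.22039731105977 193.81202988215472
{'clock': 0.1, 'joints': array([ 2.58622054e-01,  3.85485764e-01,  6.77040142e-03, -4.17711290e-04,
       -1.19400260e+00, -2.58583684e-01]), 'joint_vel': array([-6.74989172e-04, -2.53014948e-03,  3.06192142e-03,  7.08245977e-04,
        6.56744910e-05, -1.60758293e-03]), 'joint_efforts': array([-2.41840362e-04, -3.93318665e+01,  1.88929778e+01,  4.19793829e+00,
       -2.58899068e-03, -3.31562532e-06]), 'position': array([6.24532498e+02, 3.02996902e-02, 2.55332902e+02]), 'ee_rot': array([-7.07065536e-01,  7.07147345e-01,  6.50876085e-04, -7.32949282e-04]), 'contact_force': array([0.41422464, 0.34293645, 0.38019279]), 'wrist_torque': array([-0.02062473, -0.06000931, -0.05942   ]), 'grasp_force': 0.0, 'gripper_width': 85.58735026360563}
```

View pics/s0.png

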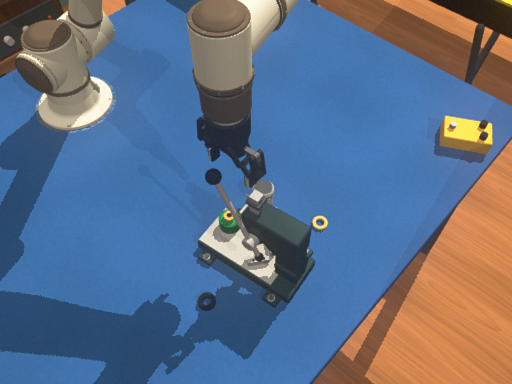

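View pics/t0.png

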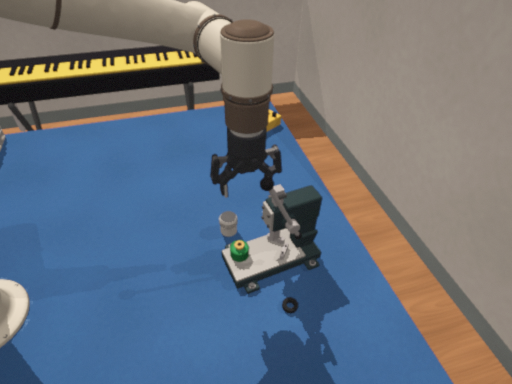

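The two views show the press with its throat opening towards the robot. In the scene view the knob is near (213,177) and the green spacer near (229,221). In the side view the knob is near (267,184) and the spacer near (240,251). I'll enlarge both to get precise features.

```bash
sed -i "s/R=np.array(d\['rotation'\]).reshape(3,3)/R=Rot.from_quat(d['rotation']).as_matrix()/; 1a from scipy.spatial.transform import Rotation as Rot" h.py
python3 - <<'E'
from h import *
s=load('s0');t=load('t0')
a=cv2.resize(s['image'][165:315,190:330],None,fx=2.85,fy=2.85,interpolation=cv2.INTER_CUBIC)[:427,:399]
b=cv2.resize(t['image'][165:315,205:345],None,fx=2.85,fy=2.85,interpolation=cv2.INTER_CUBIC)[:427,:399]
cv2.imwrite('pics/z0.png',np.hstack([a,b])[:,:,::-1])
for n,d in (('s',s),('t',t)):
    h=cv2.cvtColor(d['image'],cv2.COLOR_RGB2HSV)
    for name,lo,hi in (('green',(50,120,30),(90,255,255)),('bed',(0,0,150),(180,60,255)),('black',(0,0,0),(180,255,45))):
        m=cv2.inRange(h,lo,hi); k,l,st,c=cv2.connectedComponentsWithStats(m)
        for i in range(1,k):
            if st[i,4]>60 and 180<c[i,0]<340 and 160<c[i,1]<320: print(n,name,st[i].tolist(),c[i].round(1))
print(proj(s,[625,0,256]),proj(t,[625,0,256]))
print('knob',tri(s,(213,177),t,(267,184)))
E
```

```text
s green [219, 211, 18, 17, 127] [226.1 221.1]
s bed [249, 183, 25, 19, 137] [259.3 193.8]
s bed [199, 216, 56, 50, 976] [227.7 244.6]
s bed [256, 244, 14, 16, 89] [262.2 250.7]
s bed [248, 256, 27, 23, 256] [264.6 269.7]
t green [231, 241, 17, 20, 200] [239.1 252.6]
t bed [222, 229, 78, 52, 1551] [262.7 254.7]
t black [211, 129, 70, 65, 1902] [245.6 160. ]
t black [286, 199, 35, 49, 885] [304.8 221.5]
t black [273, 211, 13, 20, 174] [278.3 221.2]
t black [236, 253, 84, 35, 390] [278.1 270.2]
t black [283, 298, 14, 15, 93] [291.  304.9]
[231.1, 166.7] [246.3, 186.3]
knob (array([649.15349896, -63.43443273, 310.9924376 ]), np.float64(0.8332318158899449))
```

View pics/z0.png

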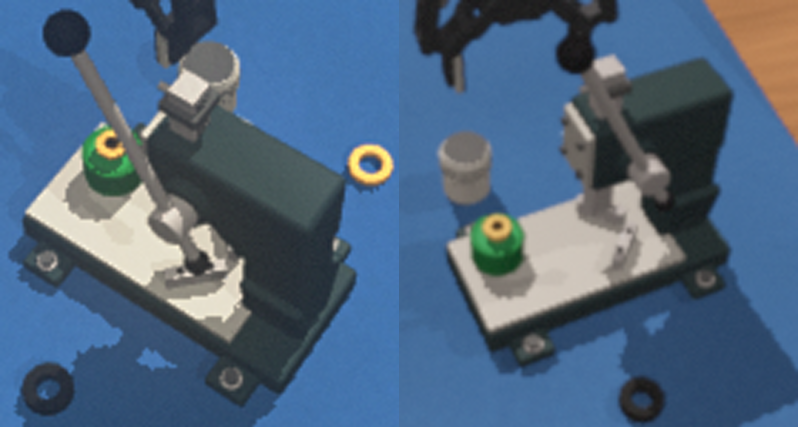

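```bash
python3 - <<'E'
from h import *
s=load('s0');t=load('t0')
c=lambda o,x,y:(o+x/2.85-.2,165+y/2.85-.2)
S=lambda x,y:c(190,x,y); T=lambda x,y:c(205,x-399,y)
for n,p,z in (('FR s',plane(s,*S(27,215),32),0),('FR t',plane(t,*T(492,330),32),0),('FL t',plane(t,*T(451,248),32),0),('BR s',plane(s,*S(240,332),32),0),('BR t',plane(t,*T(683,258),32),0),
 ('ins s',plane(s,*S(112,141),73),0),('ins t',plane(t,*T(496,227),73),0),('capsTop s',plane(s,*S(210,65),58),0),('capsTop t',plane(t,*T(466,147),58),0),
 ('lock s',plane(s,*S(370,164),8),0),('grom s',plane(s,*S(48,388),8),0),('grom t',plane(t,*T(641,399),8),0)): print(n,p.round(1))
print('knob',tri(s,S(67,33),t,T(575,53))[0].round(1)); print('ramtop',tri(s,S(190,87),t,T(612,77)))
E
```

```text
FR s [586.3 -77.8  32. ]
FR t [581.7 -79.3  32. ]
FL t [567.5  13.8  32. ]
BR s [771.7 -39.9  32. ]
BR t [764.8 -52.3  32. ]
ins s [607.4  -2.6  73. ]
ins t [604.7  -5.9  73. ]
capsTop s [608.1 107.5  58. ]
capsTop t [604.4 107.4  58. ]
lock s [745.6 148.    8. ]
grom s [ 690.5 -158.9    8. ]
grom t [ 686.7 -160.6    8. ]
knob [648.7 -62.2 311.4]
ramtop (array([696.09477185,  -9.2182658 , 235.31785532]), np.float64(8.138338710780992))
```

{"api": "play_rows", "payload": {
  "series": [
    [-30, -1, 0, 0, 0, 0],
    [-30, -1, 0, 0, 0, -0.9],
    [-22, -1, 0, 0, 0, -1],
    [0, -1, 0, 0, 0, -1],
    [0, -1, 0, 0, 0, -1],
    [0, -1, 0, 0, 0, -1],
    [0, -1, 0, 0, 0, -1],
    [0, -1, 0, 0, 0, -1],
    [0, -1, 0, 0, 0, -1],
    [0, -1, 0, 0, 0, -1],
    [0, -1, 0, 0, 0, -1],
    [0, -1, 0, 0, 0, -1],
    [0, -1, 0, 0, 0, -1],
    [0, -1, 0, 0, 0, -1],
    [0, -1, 0, 0, 0, -0.5],
    [0, 0, 0, 0, 0, 0]
  ],
  "gripper": 0.33
}}

```text
clock: 1.43
position: [542.7, -15.1, 255.8]
ee_rot: [-0.083, 0.997, 0.0, -0.001]
contact_force: [0.2, 0.2, 0.1]
gripper_width: 28.4
grasp_force: 0.0
```

{"api": "play_rows", "payload": {
  "series": [
    [0, 0, -15, 0.16, -0.98, 0],
    [0, 0, -15, 0.16, -0.98, 0],
    [0, 0, -15, 0.16, -0.98, 0],
    [0, 0, -15, 0.16, -0.98, 0],
    [0, 0, -15, 0.16, -0.98, 0],
    [0, 0, -15, 0.16, -0.98, 0],
    [0, 0, -15, 0.16, -0.98, 0],
    [0, 0, 0, 0, 0, 0]
  ]
}}

```text
clock: 2.1
position: [549.1, -41.7, 182.1]
ee_rot: [-0.082, 0.954, 0.038, 0.287]
contact_force: [1.1, -0.9, 0.4]
gripper_width: 27.9
grasp_force: 0.0
```

```bash
python3 - <<'E'
from h import *
d=read_state(); print(d['clock'],d['joints'].round(2),d['position'].round(1),d['gripper_width']); print(Rot.from_quat(d['ee_rot']).as_matrix().round(3))
s=save('scene','s1.png'); t=save('side','t1.png'); w=save('wrist','w1.png')
a=cv2.resize(s['image'][135:275,150:290],(400,400),interpolation=cv2.INTER_CUBIC)
b=cv2.resize(t['image'][165:305,185:325],(400,400),interpolation=cv2.INTER_CUBIC)
cv2.imwrite('pics/z1.png',np.hstack([a,b])[:,:,::-1])
E
```

```text
2.1 [ 0.22  0.16 -0.66  0.   -0.16 -1.62] [549.1 -41.7 182.1] 27.90559976354113
[[-0.822 -0.178  0.54 ]
 [-0.134  0.984  0.12 ]
 [-0.553  0.027 -0.833]]
```

View pics/z1.png

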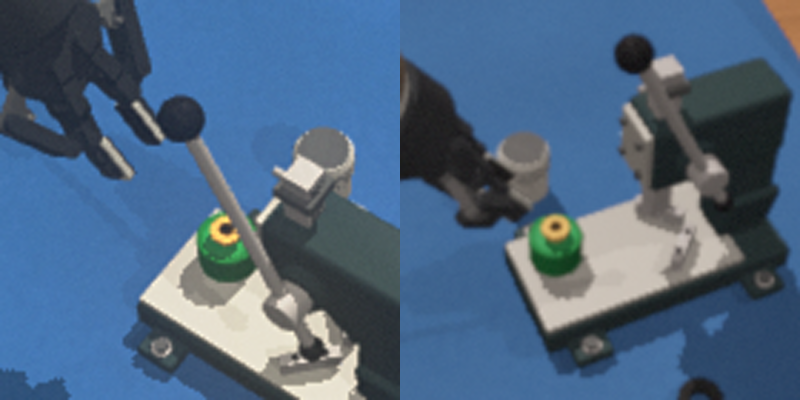

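View pics/w1.png

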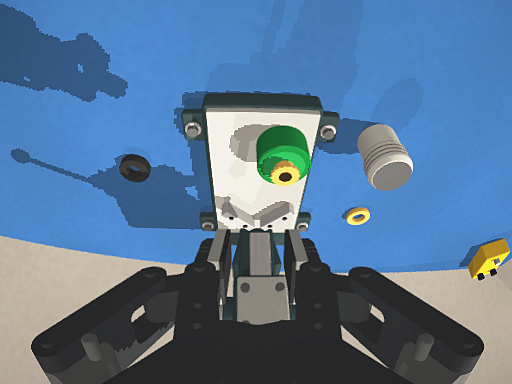

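The scene and side crops show the tilted fingers in front of the bed, with the spacer undisturbed. The wrist view shows it upside down, with the spacer near (284,155). Joint 5 has hit its -0.16 limit at 34° of tilt, so I'll take more joint readings to fit the arm's planar geometry.

{"api": "play_rows", "payload": {
  "series": [
    [-3, 9, -5, -0.12, 0.69, 0],
    [-2, 9, -15, -0.12, 0.69, 0],
    [-2, 9, -20, 0, 0, 0],
    [0, 0, -20, 0, 0, 0],
    [0, 0, 0, 0, 0, 0]
  ]
}}

```text
clock: 2.67
position: [541.4, -13.3, 120.3]
ee_rot: [-0.085, 0.973, 0.031, 0.212]
contact_force: [-0.9, -0.2, -1.1]
gripper_width: 27.9
grasp_force: 0.0
```

```bash
python3 - <<'E'
from h import *
d=read_state(); print(d['clock'],d['joints'].round(4).tolist(),d['position'].round(1).tolist(),Rot.from_quat(d['ee_rot']).as_matrix()[:,2].round(3).tolist())
E
```

```text
2.6667 [0.2837, 0.2658, -0.7126, 0.1367, -0.1623, -1.8102] [541.4, -13.3, 120.3] [0.408, 0.096, -0.908]
```

{"api": "play_rows", "payload": {
  "series": [
    [0, 0, 40, 0, 0, 0],
    [0, 0, 40, 0, 0, 0],
    [0, 0, 40, 0.0, 0, 0],
    [0, 0, 40, 0, 0, 0],
    [0, 0, 0, 0, 0, 0]
  ]
}}

```text
clock: 3.08
position: [549.6, -12.4, 297.3]
ee_rot: [-0.085, 0.969, 0.032, 0.229]
contact_force: [1.7, -0.5, 1.4]
gripper_width: 28.4
grasp_force: 0.0
```

```bash
cat > fit.py <<'E'
from h import *
from scipy.optimize import least_squares
d=read_state(); print(d['clock'],d['joints'].round(4).tolist(),d['position'].round(1).tolist(),Rot.from_quat(d['ee_rot']).as_matrix()[:,2].round(3).tolist())
E
python3 fit.py
```

```text
3.0833 [0.2856, 0.0384, -0.4301, 0.0434, -0.6361, -1.7094] [549.6, -12.4, 297.3] [0.439, 0.102, -0.893]
```

```bash
cat > fit.py <<'E'
from h import *
from scipy.optimize import least_squares
D=[([.2586,.3855,.0068,-.0004,-1.194,-.2586],[624.5,0,255.3]),([.2837,.2658,-.7126,.1367,-.1623,-1.8102],[541.4,-13.3,120.3]),([.2856,.0384,-.4301,.0434,-.6361,-1.7094],[549.6,-12.4,297.3]),([.22,.16,-.66,0,-.16,-1.62],[549.1,-41.7,182.1])]
Ry=lambda a:Rot.from_euler('y',a).as_matrix(); Rx=lambda a:Rot.from_euler('x',a).as_matrix(); Rz=lambda a:Rot.from_euler('z',a).as_matrix()
def fk(q,p):
    d,o,L1,b,L2,L3=p; A=Rz(q[0]); B=A@Ry(q[1]); C=B@Ry(-q[2]); E=C@Rx(q[3])@Ry(-q[4])
    return A@[0,o,d]+B@[0,0,L1]+C@[L2,0,b]+E@[L3,0,0],E[:,0]
f=lambda p:np.concatenate([fk(q,p)[0]-x for q,x in D])
if __name__=='__main__':
    r=least_squares(f,[300,-160,350,0,350,250]); print(r.x.round(1),r.fun.round(1)); 
    for q,x in D: print(fk(q,r.x)[1].round(3))
    p=r.x
    xh=np.array([.986,.164,0])
    lo=[-3,-1.2,-1.07,-3.16,-2.99]; hi=[3,2.06,1.41,2.05,-.16]
    for name,tcp in (('start',[542,-15,62]),('end',[667,-15,62])):
      for tilt in (0,15,20,25,30,35,40,45,50):
        t=np.radians(tilt); z=np.sin(t)*xh-np.array([0,0,np.cos(t)]); out=[]
        for q4 in (0,-3.1):
            g=lambda q:np.concatenate([(fk(q,p)[0]-tcp)/100,fk(q,p)[1]-z])
            s=least_squares(g,[.25,.3,-.6,q4,-.3],bounds=(lo,hi)); out.append((s.x.round(2).tolist(),round(s.cost,5)))
        print(name,tilt,out)
E
python3 fit.py
```

```text
[ 130.3 -166.1  586.3   12.6  410.   275.8] [ 3.4 -5.8  2.5 -8.2  2.1 -7.9 -7.7  5.8 -1.3 10.2 -3.4  6.7]
[-0.002 -0.001 -1.   ]
[ 0.395  0.138 -0.908]
[ 0.424  0.151 -0.893]
[ 0.544  0.122 -0.83 ]
start 0 [([0.28, 0.46, -0.47, -0.0, -0.65], np.float64(0.0)), ([0.28, 0.46, -0.47, -0.0, -0.65], np.float64(0.0))]
start 15 [([0.3, 0.39, -0.64, -0.13, -0.28], np.float64(0.0)), ([0.3, 0.39, -0.64, -0.13, -0.28], np.float64(0.0))]
start 20 [([0.31, 0.37, -0.7, -0.32, -0.16], np.float64(0.0)), ([0.31, 0.37, -0.7, -0.32, -0.16], np.float64(0.0))]
start 25 [([0.37, 0.36, -0.81, -1.95, -0.16], np.float64(0.00261)), ([0.37, 0.36, -0.81, -1.95, -0.16], np.float64(0.00261))]
start 30 [([0.33, 0.37, -0.83, -2.62, -0.16], np.float64(0.0)), ([0.33, 0.37, -0.83, -2.62, -0.16], np.float64(0.0))]
start 35 [([0.34, 0.38, -0.89, -2.82, -0.31], np.float64(0.0)), ([0.34, 0.38, -0.89, -2.82, -0.31], np.float64(0.0))]
start 40 [([0.35, 0.4, -0.95, -2.89, -0.48], np.float64(0.0)), ([0.35, 0.4, -0.95, -2.89, -0.48], np.float64(0.0))]
start 45 [([0.36, 0.43, -1.01, -2.92, -0.66], np.float64(0.0)), ([0.36, 0.43,
[... 504 characters left out ...]
 25 [([0.24, 0.51, -0.46, -0.2, -0.17], np.float64(0.0)), ([0.24, 0.51, -0.46, -0.2, -0.17], np.float64(0.0))]
end 30 [([0.26, 0.5, -0.47, -0.44, -0.16], np.float64(0.00296)), ([0.29, 0.5, -0.57, -2.03, -0.16], np.float64(0.00447))]
end 35 [([0.25, 0.5, -0.59, -2.78, -0.16], np.float64(0.00014)), ([0.25, 0.5, -0.59, -2.78, -0.16], np.float64(0.00014))]
end 40 [([0.25, 0.51, -0.64, -2.93, -0.28], np.float64(0.0)), ([0.25, 0.51, -0.64, -2.93, -0.28], np.float64(0.0))]
end 45 [([0.26, 0.53, -0.69, -2.99, -0.44], np.float64(0.0)), ([0.26, 0.53, -0.69, -2.99, -0.44], np.float64(0.0))]
end 50 [([0.26, 0.55, -0.74, -3.01, -0.6], np.float64(0.0)), ([0.26, 0.55, -0.74, -3.01, -0.6], np.float64(0.0))]
```

{"api": "play_rows", "payload": {
  "series": [
    [-5, 0, -20, 0, 0, -0.9],
    [-5, 0, -20, 0, 0, -0.9],
    [0, 0, -20, 0, 0, -0.9],
    [0, 0, -20, 0, 0, -0.9],
    [0, 0, -20, 0, 0, -0.9],
    [0, 0, -20, 0, 0, -0.5],
    [0, 0, -20, 0, 0, 0],
    [0, 0, -20, 0, 0, 0],
    [0, 0, 0, 0, 0, 0]
  ]
}}

```text
clock: 3.83
position: [540.1, -22.0, 166.3]
ee_rot: [0.114, 0.969, -0.019, 0.219]
contact_force: [-0.5, -1.6, 0.0]
gripper_width: 28.2
grasp_force: 0.0
```

```bash
cat > st.py <<'E'
from h import *
d=read_state(); R=Rot.from_quat(d['ee_rot']).as_matrix(); z=R[:,2]
print(d['clock'],d['joints'].round(2).tolist(),d['position'].round(1).tolist(),'tilt',np.degrees(np.arccos(-z[2])).round(1),'az',np.degrees(np.arctan2(z[1],z[0])).round(1),'y',R[:,1].round(3),'F',d['contact_force'].round(1))
E
python3 st.py
```

```text
3.8333 [0.16, 0.17, -0.92, 1.15, -0.17, -3.08] [540.1, -22.0, 166.3] tilt 25.4 az -11.8 y [0.229 0.973 0.012] F [-0.5 -1.6  0. ]
```

{"api": "play_rows", "payload": {
  "series": [
    [0, 0, 0, -0.33, -0.9, 0],
    [0, 0, 0, -0.33, -0.9, 0],
    [0, 0, 0, -0.33, -0.9, 0],
    [0, 0, 0, -0.33, -0.9, 0],
    [0, 0, 0, 0, 0, 0]
  ]
}}

```text
clock: 4.25
position: [552.9, -52.7, 287.7]
ee_rot: [0.087, 0.94, -0.038, 0.328]
contact_force: [-1.0, -0.9, -0.4]
gripper_width: 28.5
grasp_force: 0.0
```

```bash
python3 st.py
```

```text
4.25 [0.05, -0.01, -0.88, 1.35, -0.16, -3.09] [552.9, -52.7, 287.7] tilt 38.6 az -11.9 y [ 0.189  0.982 -0.014] F [-1.  -0.9 -0.4]
```

{"api": "play_rows", "payload": {
  "series": [
    [-3, 8, 5, 0.2, 0.93, 0],
    [-3, 8, 5, 0.2, 0.93, 0],
    [-3, 8, 5, 0.2, 0.93, 0],
    [-3, 8, 5, 0.2, 0.93, 0],
    [0, 5, 0, 0, 0, 0.95],
    [0, 0, 0, 0, 0, 0.95],
    [0, 0, 0, 0, 0, 0.95],
    [0, 0, 0, 0, 0, 0.95],
    [0, 0, 0, 0, 0, 0.95],
    [0, 0, 0, 0, 0, 0.95],
    [0, 0, 0, 0, 0, 0.95],
    [0, 0, 0, 0, 0, 0.95],
    [0, 0, 0, 0, 0, 0.95],
    [0, 0, 0, 0, 0, 0]
  ]
}}

```text
clock: 5.42
position: [565.6, -62.6, 311.7]
ee_rot: [-0.268, 0.923, 0.049, 0.27]
contact_force: [0.5, -1.0, 0.9]
gripper_width: 28.1
grasp_force: 0.0
```

```bash
python3 st.py
```

```text
5.4167 [0.06, 0.08, -0.25, -0.31, -0.75, -0.89] [565.6, -62.6, 311.7] tilt 31.9 az 26.5 y [-0.522  0.851 -0.054] F [ 0.5 -1.   0.9]
```

{"api": "play_rows", "payload": {
  "series": [
    [-6, 10, -10, 0, 0, 0.9],
    [-6, 10, -15, 0, 0, 0.9],
    [-6, 10, -15, 0, 0, 0.9],
    [-6, 10, -20, 0, 0, 0.9],
    [0, 10, -20, 0, 0, 0],
    [0, 0, -20, 0, 0, 0],
    [0, 0, -20, 0, 0, 0],
    [0, 0, 0, 0, 0, 0]
  ]
}}

```text
clock: 6.08
position: [537.5, -12.0, 185.7]
ee_rot: [-0.435, 0.859, 0.099, 0.251]
contact_force: [-0.7, -0.9, -0.2]
gripper_width: 27.9
grasp_force: 0.0
```

```bash
python3 st.py
```

```text
6.0833 [0.03, 0.22, -0.32, -0.6, -0.73, -0.27] [537.5, -12.0, 185.7] tilt 31.3 az 48.5 y [-0.797  0.602 -0.047] F [-0.7 -0.9 -0.2]
```

{"api": "play_rows", "payload": {
  "series": [
    [0, 0, -15, 0.62, -0.55, 0],
    [0, 0, -15, 0.62, -0.55, 0],
    [0, 0, -15, 0.62, -0.55, 0],
    [0, 0, -10, 0, 0, 0],
    [0, 0, 0, 0, 0, -0.7],
    [0, 0, 0, 0, 0, -0.7],
    [0, 0, 0, 0, 0, 0]
  ]
}}

```text
clock: 6.67
position: [538.5, -12.6, 137.9]
ee_rot: [-0.356, 0.851, 0.113, 0.369]
contact_force: [-0.4, 0.4, 0.7]
gripper_width: 27.6
grasp_force: 0.0
```

```bash
python3 st.py; sed -i 's/Rx(q\[3\])/Rx(-q[3])/' fit.py; cat >> fit.py <<'E'
    print('ok')
E
python3 fit.py | egrep '^\[|start 4|end 4'
```

```text
6.6667 [-0.17, 0.29, -0.37, -1.11, -0.65, 0.23] [538.5, -12.6, 137.9] tilt 45.5 az 39.8 y [-0.689  0.721 -0.07 ] F [-0.4  0.4  0.7]
[ 132.  -159.5  587.4   11.2  410.   277.7] [ 1.6  0.7  2.1 -6.7 -3.3 -7.6 -5.3 -1.5 -1.4  8.9  3.   7. ]
[-0.002 -0.    -1.   ]
[ 0.408  0.096 -0.908]
[ 0.439  0.102 -0.893]
[ 0.544  0.122 -0.83 ]
start 40 [([0.39, 0.36, -0.83, 2.05, -0.24], np.float64(0.02136)), ([0.27, 0.41, -0.93, -3.16, -0.46], np.float64(0.00194))]
start 45 [([0.43, 0.36, -0.86, 2.05, -0.32], np.float64(0.03887)), ([0.28, 0.44, -0.98, -3.16, -0.64], np.float64(0.00228))]
end 40 [([0.28, 0.5, -0.57, 2.05, -0.16], np.float64(0.00931)), ([0.22, 0.51, -0.63, -3.16, -0.27], np.float64(0.00048))]
end 45 [([0.29, 0.5, -0.57, 2.05, -0.18], np.float64(0.02248)), ([0.22, 0.53, -0.68, -3.16, -0.43], np.float64(0.00054))]
```

{"api": "play_rows", "payload": {
  "series": [
    [0, 0, 0, 0, 0, -0.7],
    [0, 0, 0, 0, 0, -0.7],
    [0, 0, 0, 0, 0, -0.7],
    [0, 0, 0, 0, 0, -0.7],
    [0, 0, 0, 0, 0, -0.7],
    [0, 0, 0, 0, 0, 0]
  ]
}}

```text
clock: 7.17
position: [539.0, -11.6, 138.3]
ee_rot: [-0.197, 0.901, 0.045, 0.384]
contact_force: [-0.1, 0.6, -0.4]
gripper_width: 28.2
grasp_force: 0.0
```

```bash
python3 st.py
```

```text
7.1667 [-0.03, 0.22, -0.47, -1.15, -0.28, -0.08] [539.0, -11.6, 138.3] tilt 45.5 az 19.0 y [-0.389  0.918 -0.071] F [-0.1  0.6 -0.4]
```

```bash
cat > fit.py <<'E'
from h import *
from scipy.optimize import least_squares
D=[([.2586,.3855,.0068,-.0004,-1.194],[624.5,0,255.3]),([.2837,.2658,-.7126,.1367,-.1623],[541.4,-13.3,120.3]),([.2856,.0384,-.4301,.0434,-.6361],[549.6,-12.4,297.3]),([.22,.16,-.66,0,-.16],[549.1,-41.7,182.1]),
([.16,.17,-.92,1.15,-.17],[540.1,-22,166.3]),([.05,-.01,-.88,1.35,-.16],[552.9,-52.7,287.7]),([.06,.08,-.25,-.31,-.75],[565.6,-62.6,311.7]),([.03,.22,-.32,-.6,-.73],[537.5,-12,185.7]),([-.17,.29,-.37,-1.11,-.65],[538.5,-12.6,137.9]),([-.03,.22,-.47,-1.15,-.28],[539,-11.6,138.3])]
Ry=lambda a:Rot.from_euler('y',a).as_matrix(); Rx=lambda a:Rot.from_euler('x',a).as_matrix(); Rz=lambda a:Rot.from_euler('z',a).as_matrix()
def fk(q,p):
    d,o,L1,b,L2,L3,wy,wz,a0,ez=p; A=Rz(q[0]); B=A@Ry(q[1]); C=B@Ry(-q[2]); G=C@Rx(-q[3]); E=G@Ry(-q[4])
    return A@[a0,o,d]+B@[0,0,L1]+C@[L2,0,b]+G@[0,wy,wz]+E@[L3,0,ez],E[:,0]
P=least_squares(lambda p:np.concatenate([fk(q,p)[0]-x for q,x in D]+[.001*(p-[300,-80,450,0,350,250,-80,0,0,0])]),[300,-80,450,0,350,250,-80,0,0,0])
p=P.x
lo=[-3,-1.2,-1.07,-3.16,-2.99]; hi=[3,2.06,1.41,2.05,-.16]
def ik(tcp,tilt,az,q0):
    t,a=np.radians(tilt),np.radians(az); z=np.array([np.sin(t)*np.cos(a),np.sin(t)*np.sin(a),-np.cos(t)])
    s=least_squares(lambda q:np.concatenate([(fk(q,p)[0]-tcp)/100,fk(q,p)[1]-z]),np.clip(q0,np.array(lo)+.01,np.array(hi)-.01),bounds=(lo,hi)); return s.x,s.cost
E
python3 - <<'E'
from fit import *
print(p.round(1),P.fun.round(1))
for n,tcp in (('start',[542,-15,62]),('end',[667,-15,62])):
  for tilt in (35,40,45):
    for az in (0,9,18,27):
      o=[]
      for q0 in ([.2,.3,-.6,0,-.5],[-.2,.3,-.6,-1.5,-.4],[-.2,.3,-.6,-2.8,-.4],[.2,.3,-.6,1.5,-.5]):
        q,c=ik(tcp,tilt,az,q0)
        if c<1e-5: o.append(q.round(2).tolist())
      print(n,tilt,az,o)
E
```

```text
[ 1.585e+02  1.000e-01  5.690e+02 -1.100e+00  4.246e+02  2.719e+02
 -1.600e+02  6.000e-01 -5.000e-01 -2.200e+00] [ 1.2  0.3  0.9 -0.5 -0.4 -1.  -0.4 -0.2 -0.   2.1  1.1  0.2 -2.4 -1.3
 -2.8  1.7  1.7  3.9 -1.2  0.9 -2.8 -0.9 -0.9 -1.2  0.7 -1.4  1.2 -0.5
  0.2  1.6 -0.1  0.1  0.1 -0.   0.1  0.  -0.1  0.  -0.  -0. ]
start 35 0 []
start 35 9 []
start 35 18 [[0.1, 0.37, -0.5, -0.87, -0.16], [0.1, 0.37, -0.5, -0.87, -0.16], [0.1, 0.37, -0.5, -0.87, -0.16], [0.1, 0.37, -0.5, -0.87, -0.16]]
start 35 27 [[0.01, 0.38, -0.44, -0.96, -0.32], [0.01, 0.38, -0.44, -0.96, -0.32], [0.01, 0.38, -0.44, -0.96, -0.32], [0.01, 0.38, -0.44, -0.96, -0.32]]
start 40 0 []
start 40 9 []
start 40 18 [[-0.06, 0.38, -0.46, -1.27, -0.25], [-0.06, 0.38, -0.46, -1.27, -0.25], [-0.06, 0.38, -0.46, -1.27, -0.25], [-0.06, 0.38, -0.46, -1.27, -0.25]]
start 40 27 [[-0.11, 0.39, -0.43, -1.22, -0.38], [-0.11, 0.39, -0.43, -1.22, -0.38], [-0.11, 0.39, -0.43, -1.22, -0.38], [-0.11, 0.39, -0.43, -1.22, -0.38]]
start 45 0 [[-0.36, 0.41, -0.64, -2.3, -0.34], [-0.36, 0.41, -0.64, -2.3, -0.34], [-0.36, 0.41, -0.64, -2.3, -0.34]
[... 776 characters left out ...]
, -0.35], [0.06, 0.52, -0.22, -0.74, -0.35]]
end 40 0 []
end 40 9 []
end 40 18 [[0.06, 0.51, -0.25, -0.91, -0.21], [0.06, 0.51, -0.25, -0.91, -0.21], [0.06, 0.51, -0.25, -0.91, -0.21], [0.06, 0.51, -0.25, -0.91, -0.21]]
end 40 27 [[-0.01, 0.52, -0.2, -0.98, -0.37], [-0.01, 0.52, -0.2, -0.98, -0.37], [-0.01, 0.52, -0.2, -0.98, -0.37], [-0.01, 0.52, -0.2, -0.98, -0.37]]
end 45 0 []
end 45 9 []
end 45 18 [[-0.06, 0.51, -0.23, -1.27, -0.27], [-0.06, 0.51, -0.23, -1.27, -0.27], [-0.06, 0.51, -0.23, -1.27, -0.27], [-0.06, 0.51, -0.23, -1.27, -0.27]]
end 45 27 [[-0.1, 0.53, -0.19, -1.23, -0.42], [-0.1, 0.53, -0.19, -1.23, -0.42], [-0.1, 0.53, -0.19, -1.23, -0.42], [-0.1, 0.53, -0.19, -1.23, -0.42]]
```

{"api": "play_rows", "payload": {
  "series": [
    [2, -6, -5, 0.64, 0.22, -0.67],
    [3, -7, -25, 0, 0, 0],
    [0, 0, -25, 0, 0, 0],
    [0, 0, -20, 0, 0, 0],
    [0, 0, -5, 0, 0, 0],
    [0, 0, 0, 0, 0, 0]
  ],
  "gripper": 0.4
}}

```text
clock: 7.67
position: [543.2, -26.5, 60.7]
ee_rot: [-0.151, 0.911, 0.064, 0.379]
contact_force: [0.3, 0.1, 0.6]
gripper_width: 34.2
grasp_force: 0.0
```

```bash
python3 st.py; python3 - <<'E'
from h import *
s=save('scene','s2.png'); t=save('side','t2.png')
a=cv2.resize(s['image'][165:265,180:280],(400,400),interpolation=cv2.INTER_CUBIC)
b=cv2.resize(t['image'][205:305,205:305],(400,400),interpolation=cv2.INTER_CUBIC)
cv2.imwrite('pics/z2.png',np.hstack([a,b])[:,:,::-1])
E
```

```text
7.6667 [-0.25, 0.41, -0.47, -1.59, -0.4, 0.45] [543.2, -26.5, 60.7] tilt 45.2 az 19.0 y [-0.323  0.946  0.003] F [0.3 0.1 0.6]
```

View pics/z2.png

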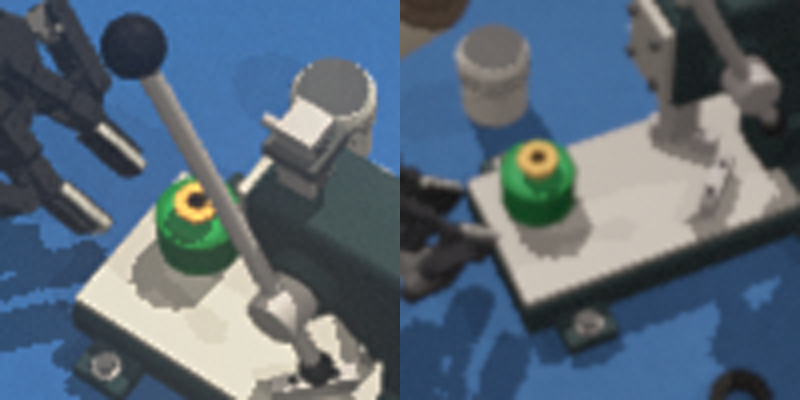

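The crop shows both tips in front of the bed edge, at (105,232) and (140,170) in the left panel, flanking the line to the spacer, whose insert is at (196,202). I'll check the tip positions against the spacer numerically.

```bash
python3 - <<'E'
from h import *
s=load('s2');t=load('t2')
for u,v in ((106,230),(142,168)): print(plane(s,180+u/4-.4,165+v/4-.4,46).round(1))
print(plane(s,180+196/4-.4,165+203/4-.4,73),plane(t,205+138/4-.4,205+157/4-.4,73), plane(t,205+95/4-.4,205+235/4-.4,46))
E
```

```text
[571.1 -40.5  46. ]
[556.8   1.5  46. ]
[608.48189625  -5.26235689  73.        ] [605.81217236  -4.24401107  73.        ] [570.41815074 -34.82159084  46.        ]
```

```bash
python3 - <<'E'
from fit import *
d,o,L1,b,L2,L3,wy,wz,a0,ez=p
K=np.array([649,-63,312])
def pts(q):
    A=Rz(q[0]);B=A@Ry(q[1]);C=B@Ry(-q[2]);G=C@Rx(-q[3]); e=A@[a0,o,d]+B@[0,0,L1]; f=e+C@[L2,0,b]; w=f+G@[0,wy,wz]; return e,f,w,C[:,0]
for tcp in ([544,-26,60],[633,-21,58],[659,-23,58]):
  for tilt,az in ((45,19),(40,19),(36,19),(40,27),(40,35),(45,35),(50,10),(55,10),(55,0)):
    q,c=ik(tcp,tilt,az,[-.2,.4,-.5,-1.5,-.4])
    e,f,w,dx=pts(q); print(tcp,tilt,az,q.round(2),round(c,5),'f',f.round(0),'w',w.round(0),'f-K',(f-K).round(0),round(np.linalg.norm(f-K)),'along',round(float((K-f)@dx)),'perp',round(np.linalg.norm((K-f)-((K-f)@dx)*dx)))
E
```

```text
[544, -26, 60] 45 19 [-0.25  0.41 -0.47 -1.58 -0.4 ] 0.0 f [ 481. -121.  354.] w [362. -91. 252.] f-K [-168.  -58.   42.] 182 along 128 perp 130
[544, -26, 60] 40 19 [-0.1   0.39 -0.45 -1.27 -0.28] 0.0 f [496. -48. 371.] w [379. -85. 268.] f-K [-153.   15.   59.] 164 along 147 perp 74
[544, -26, 60] 36 19 [ 0.02  0.38 -0.46 -0.98 -0.22] 0.0 f [491.  12. 369.] w [394. -80. 280.] f-K [-158.   75.   57.] 183 along 146 perp 111
[544, -26, 60] 40 27 [-0.13  0.4  -0.42 -1.22 -0.4 ] 0.0 f [505. -67. 370.] w [ 389. -107.  268.] f-K [-144.   -4.   58.] 155 along 139 perp 68
[544, -26, 60] 40 35 [-0.16  0.42 -0.39 -1.16 -0.51] 0.0 f [517. -82. 369.] w [ 402. -128.  268.] f-K [-132.  -19.   57.] 145 along 129 perp 66
[544, -26, 60] 45 35 [-0.25  0.44 -0.4  -1.34 -0.58] 0.0 f [ 509. -131.  355.] w [ 387. -138.  252.] f-K [-140.  -68.   43.] 162 along 112 perp 117
[544, -26, 60] 50 10 [-0.41  0.45 -0.6  -2.07 -0.5 ] 0.0 f [ 419. -182.  304.] w [338. -64. 233.] f-K [-230. -119.   -8.] 259 along 75 perp 247
[544, -26, 60] 55 10 [-0.49  0.51 -0.68 -2.21 -0.68] 0.0 f [ 384. -206.  263.] w [324. -66. 
[... 2006 characters left out ...]
9, -23, 58] 40 35 [-0.08  0.54 -0.17 -1.01 -0.5 ] 0.0 f [611. -46. 369.] w [ 517. -125.  266.] f-K [-38.  17.  57.] 70 along 66 perp 23
[659, -23, 58] 45 35 [-0.15  0.55 -0.17 -1.2  -0.55] 0.0 f [609. -91. 362.] w [ 503. -135.  250.] f-K [-40. -28.  50.] 70 along 60 perp 37
[659, -23, 58] 50 10 [-0.23  0.53 -0.31 -1.86 -0.32] 0.0 f [ 554. -131.  335.] w [453. -61. 232.] f-K [-95. -68.  23.] 119 along 68 perp 98
[659, -23, 58] 55 10 [-0.34  0.57 -0.4  -2.14 -0.5 ] 0.0 f [ 515. -181.  289.] w [439. -63. 213.] f-K [-134. -118.  -23.] 180 along 31 perp 178
[659, -23, 58] 55 0 [-0.36  0.58 -0.54 -2.56 -0.56] 0.0 f [ 462. -177.  251.] w [435. -24. 212.] f-K [-187. -114.  -61.] 227 along 3 perp 227
```

View pics/t2.png

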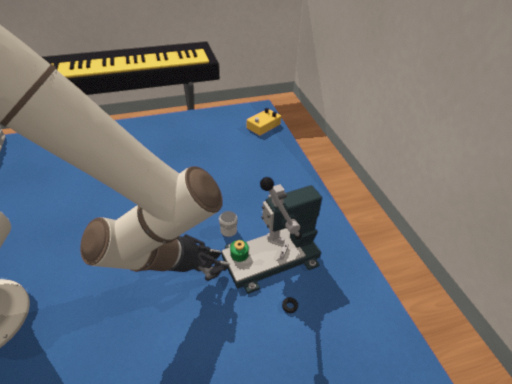

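The side view shows the big forearm end cap at (203,190), close to the knob side. Pushing at 45° tilt would bring that cap into the lever. At about 55° tilt and azimuth 10° the forearm stays well clear, so I'll re-orient before touching the spacer.

{"api": "play_rows", "payload": {
  "series": [
    [0, 3, 10, 0.27, -0.79, 0],
    [0, 3, 0, 0.27, -0.79, 0],
    [1, 3, 0, 0, 0, -0.5],
    [2, 3, 0, 0, 0, -0.5],
    [2, 0, 0, 0, 0, -0.6],
    [0, 0, -6, 0, 0, 0],
    [0, 0, -6, 0, 0, 0],
    [0, 0, 0, 0, 0, 0]
  ]
}}

```text
clock: 8.43
position: [545.1, -12.0, 55.0]
ee_rot: [-0.075, 0.896, 0.042, 0.436]
contact_force: [-0.1, 0.3, 0.2]
gripper_width: 34.0
grasp_force: 0.0
```

```bash
python3 st.py
```

```text
8.4333 [-0.43, 0.49, -0.65, -2.2, -0.59, 1.11] [545.1, -12.0, 55.0] tilt 52.0 az 10.2 y [-0.17   0.985  0.01 ] F [-0.1  0.3  0.2]
```

{"api": "play_rows", "payload": {
  "series": [
    [0, -3.5, 1, 0, 0, 0],
    [3, 0.5, 0, 0, 0, 0],
    [3, 0.5, 0, 0, 0, 0],
    [3, 0.5, 0, 0, 0, 0],
    [3, 0.5, 0, 0, 0, 0],
    [3, 0.5, 0, 0, 0, 0],
    [3, 0.5, 0, 0, 0, 0],
    [3, 0.5, 0, 0, 0, 0],
    [3, 0.5, 0, 0, 0, 0],
    [4, -0.25, 0, 0, 0, 0],
    [4, -0.25, 0, 0, 0, 0],
    [4, -0.25, 0, 0, 0, 0],
    [4, -0.25, 0, 0, 0, 0],
    [4, -0.25, 0, 0, 0, 0],
    [4, -0.25, 0, 0, 0, 0],
    [4, -0.25, 0, 0, 0, 0],
    [4, -0.25, 0, 0, 0, 0],
    [0, 0, 0, 0, 0, 0]
  ]
}}

```text
clock: 9.93
position: [602.0, -14.0, 55.9]
ee_rot: [-0.074, 0.896, 0.042, 0.436]
contact_force: [-0.1, 0.4, 0.3]
gripper_width: 33.7
grasp_force: 0.1
```

```bash
python3 st.py; python3 - <<'E'
from h import *
s=save('scene','s3.png'); t=save('side','t3.png')
a=cv2.resize(s['image'][165:265,180:280],(400,400),interpolation=cv2.INTER_CUBIC)
b=cv2.resize(t['image'][205:305,205:305],(400,400),interpolation=cv2.INTER_CUBIC)
cv2.imwrite('pics/z3.png',np.hstack([a,b])[:,:,::-1])
E
```

```text
9.9333 [-0.35, 0.51, -0.5, -2.14, -0.49, 0.96] [602.0, -14.0, 55.9] tilt 52.0 az 10.2 y [-0.169  0.986  0.01 ] F [-0.1  0.4  0.3]
```

View pics/z3.png

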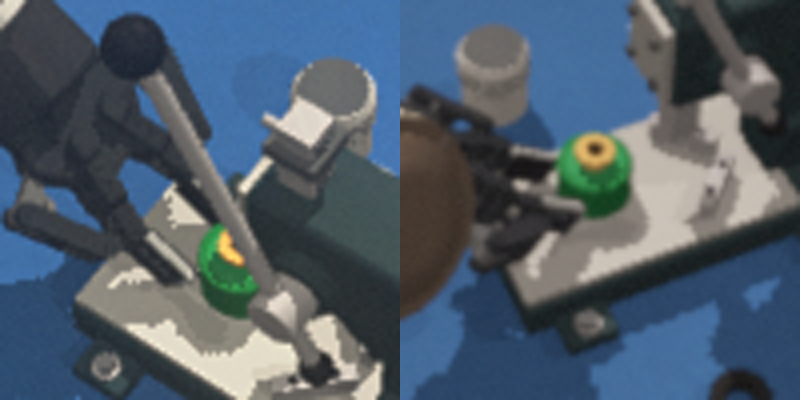

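The spacer has moved about 34 mm and sits between the two fingertips. Its insert is at (595,148) in the right panel, still proud of the top face, and the spacer is upright.

```bash
python3 - <<'E'
from h import *
t=load('t3'); print(plane(t,205+195/4-.4,205+148/4-.4,73).round(1)); print(plane(t,205+138/4-.4,205+157/4-.4,73))
E
```

```text
[641.8  -6.8  73. ]
[605.81217236  -4.24401107  73.        ]
```

{"api": "play_rows", "payload": {
  "series": [
    [4, -0.25, 0, 0, 0, 0],
    [4, -0.25, 0, 0, 0, 0],
    [4, -0.25, 0, 0, 0, 0],
    [4, -0.25, 0, 0, 0, 0],
    [4, -0.25, 0, 0, 0, 0],
    [4, -0.25, 0, 0, 0, 0],
    [4, -0.25, 0, 0, 0, 0],
    [4, -0.25, 0, 0, 0, 0],
    [4, -0.25, 0, 0, 0, 0],
    [4, -0.25, 0, 0, 0, 0],
    [3, -0.2, 0, 0, 0, 0],
    [3, -0.2, 0, 0, 0, 0],
    [0, 0, 0, 0, 0, 0]
  ]
}}

```text
clock: 11.12
position: [647.7, -16.8, 55.9]
ee_rot: [-0.074, 0.896, 0.042, 0.436]
contact_force: [-0.2, -0.0, 0.5]
gripper_width: 34.1
grasp_force: 0.1
```

```bash
python3 st.py
```

```text
11.1167 [-0.29, 0.54, -0.38, -2.05, -0.41, 0.8] [647.7, -16.8, 55.9] tilt 51.9 az 10.2 y [-0.169  0.986  0.01 ] F [-0.2 -0.   0.5]
```

{"api": "play_rows", "payload": {
  "series": [
    [1.5, 0, 0, 0, 0, 0],
    [1.5, 0, 0, 0, 0, 0],
    [1.5, 0, 0, 0, 0, 0],
    [1.5, 0.1, 0, 0, 0, 0]
  ]
}}

```text
clock: 11.45
position: [652.9, -16.8, 55.7]
ee_rot: [-0.074, 0.896, 0.042, 0.436]
contact_force: [-0.8, 0.4, 0.8]
gripper_width: 34.2
grasp_force: 0.5
```

{"api": "play_rows", "payload": {
  "series": [
    [1, 0.1, 0, 0, 0, 0],
    [1, 0.1, 0, 0, 0, 0]
  ]
}}

```text
clock: 11.62
position: [655.0, -16.6, 55.6]
ee_rot: [-0.074, 0.896, 0.042, 0.436]
contact_force: [-2.4, -0.3, 0.6]
gripper_width: 34.1
grasp_force: 0.9
```

{"api": "play_rows", "payload": {
  "series": [
    [1, 0.1, 0, 0, 0, 0],
    [1, 0.1, 0, 0, 0, 0]
  ]
}}

```text
clock: 11.78
position: [655.9, -16.6, 55.1]
ee_rot: [-0.074, 0.897, 0.041, 0.435]
contact_force: [-7.6, -2.1, 4.0]
gripper_width: 34.3
grasp_force: 3.7
```

{"api": "play_rows", "payload": {
  "series": [
    [1, 0.2, 0, 0, 0, 0],
    [0, 0, 0, 0, 0, 0],
    [0, 0, 0, 0, 0, 0],
    [0, 0, 0, 0, 0, 0]
  ]
}}

```text
clock: 12.12
position: [656.2, -16.5, 54.9]
ee_rot: [-0.074, 0.897, 0.041, 0.434]
contact_force: [-7.8, -2.4, 4.6]
gripper_width: 33.7
grasp_force: 4.4
```

```bash
python3 st.py; python3 - <<'E'
from h import *
s=save('scene','s4.png'); t=save('side','t4.png')
a=cv2.resize(s['image'][165:265,190:290],(400,400),interpolation=cv2.INTER_CUBIC)
b=cv2.resize(t['image'][195:295,225:325],(400,400),interpolation=cv2.INTER_CUBIC)
cv2.imwrite('pics/z4.png',np.hstack([a,b])[:,:,::-1])
E
```

```text
12.1167 [-0.28, 0.55, -0.35, -2.02, -0.39, 0.76] [656.2, -16.5, 54.9] tilt 51.7 az 10.1 y [-0.168  0.986  0.01 ] F [-7.8 -2.4  4.6]
```

View pics/z4.png

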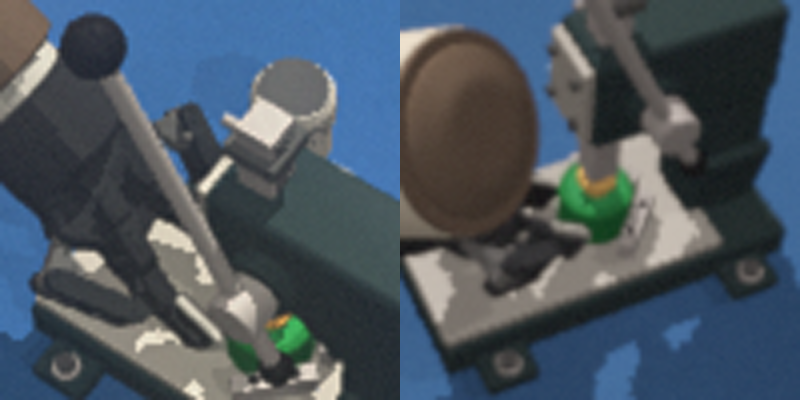

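The spacer is in the V under the ram, and the insert flange is still proud, at (597,185) in the right panel. The reaction is 8 N along the press axis, so both arms are touched. Next I retract and unwind the wrist.

{"api": "play_rows", "payload": {
  "series": [
    [-4, -0.7, 0, 0, 0, 0],
    [-6, -1, 0, 0, 0, 0],
    [-10, -1, 0, 0, 0, 0],
    [-10, 0, 0, 0, 0, 0],
    [-10, 0, 0, 0, 0, 0],
    [-10, 0, 0, 0, 0, 0],
    [-10, 0, 0, 0, 0, 0],
    [-10, 0, 0, 0, 0, 0],
    [-10, 0, 0, 0, 0, 0],
    [-10, 0, 0, 0, 0, 0],
    [-10, 0, 0, 0, 0, 0],
    [-10, 0, 0, 0, 0, 0],
    [0, 0, 20, 0, 0, 0.7],
    [0, 0, 20, 0, 0, 0.7],
    [0, 0, 20, 0, 0, 0.7],
    [0, 0, 20, 0, 0, 0.7],
    [0, 0, 0, 0, 0, 0.7],
    [0, 0, 0, 0, 0, 0.7],
    [0, 0, 0, 0, 0, 0]
  ]
}}

```text
clock: 13.8
position: [547.6, -16.9, 126.2]
ee_rot: [-0.255, 0.862, 0.131, 0.419]
contact_force: [0.4, 0.5, -0.9]
gripper_width: 34.4
grasp_force: 0.0
```

```bash
python3 st.py
```

```text
13.8 [-0.28, 0.34, -0.4, -1.39, -0.66, 0.38] [547.6, -16.9, 126.2] tilt 52.1 az 33.9 y [-0.549  0.836  0.012] F [ 0.4  0.5 -0.9]
```

{"api": "play_rows", "payload": {
  "series": [
    [-1, 0, 27, -0.54, 0.8, 0],
    [-1, 0, 27, -0.54, 0.8, 0],
    [-1, 0, 27, -0.54, 0.8, 0],
    [0, 0, 27, -0.54, 0.8, 0],
    [0, 0, 27, -0.54, 0.8, 0],
    [0, 0, 27, -0.54, 0.8, 0],
    [0, 0, 27, -0.54, 0.8, 0],
    [0, 0, 27, -0.54, 0.8, 0],
    [0, 0, 27, -0.54, 0.8, 0],
    [0, 0, 10, 0, 0, 0],
    [0, 0, 0, 0, 0, 0]
  ],
  "gripper": 0
}}

```text
clock: 14.72
position: [534.4, -12.9, 295.5]
ee_rot: [-0.282, 0.95, 0.059, 0.116]
contact_force: [0.3, 0.0, 0.0]
gripper_width: 0.3
grasp_force: 0.0
```

```bash
python3 st.py; python3 - <<'E'
from h import *
s=save('scene','s5.png'); t=save('side','t5.png')
a=cv2.resize(s['image'][165:265,190:290],(400,400),interpolation=cv2.INTER_CUBIC)
b=cv2.resize(t['image'][165:265,225:325],(400,400),interpolation=cv2.INTER_CUBIC)
cv2.imwrite('pics/z5.png',np.hstack([a,b])[:,:,::-1])
E
```

```text
14.7167 [0.2, 0.12, -0.21, -0.16, -1.02, -1.13] [534.4, -12.9, 295.5] tilt 15.0 az 43.2 y [-0.55   0.834  0.046] F [0.3 0.  0. ]
```

View pics/z5.png

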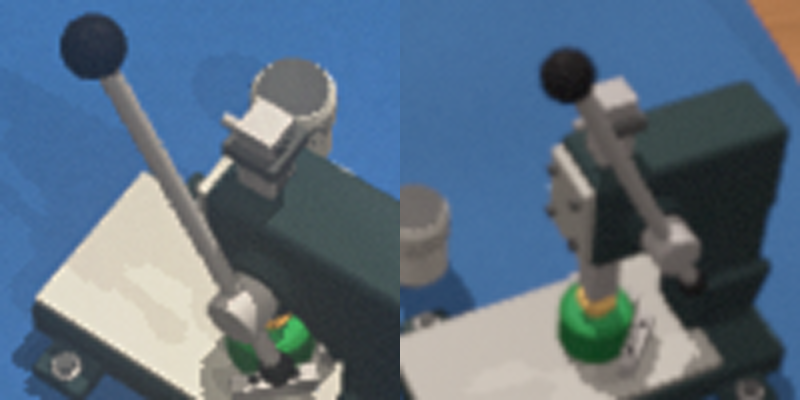

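The spacer has stayed in the V, the insert is still proud, and the lever is up with its knob at (94,46) and (568,75) in the crops. I'll triangulate the knob.

```bash
python3 - <<'E'
from h import *
s=load('s5');t=load('t5')
k=tri(s,(190+94/4-.4,165+46/4-.4),t,(225+168/4-.4,165+75/4-.4)); print(k)
FL=plane(s,190+147/4-.4,165+175/4-.4,32);FR=plane(s,190+35/4-.4,165+302/4-.4,32);print(FL,FR)
yaw=np.arctan2(-(FL-FR)[0],(FL-FR)[1]); print(yaw,np.linalg.norm(FL-FR))
E
```

```text
(array([648.5749478 , -62.51290728, 312.04452282]), np.float64(0.7841367749212772))
[571.94398337  20.96952058  32.        ] [584.58863026 -78.88512169  32.        ]
0.12596012211303836 100.65205749979361
```

{"api": "play_rows", "payload": {
  "series": [
    [0, 0, 30, -0.57, 0.61, 0],
    [0, 0, 30, -0.57, 0.61, 0],
    [0, 0, 30, -0.57, 0.61, 0],
    [0, 0, 10, 0, 0, 0],
    [0, 0, 0, 0, 0, 0]
  ]
}}

```text
clock: 15.23
position: [534.1, -13.7, 393.5]
ee_rot: [-0.284, 0.959, 0.0, -0.002]
contact_force: [0.7, -0.9, 0.2]
gripper_width: -0.3
grasp_force: 0.0
```

```bash
python3 st.py
```

```text
15.2333 [0.28, 0.16, 0.04, -0.0, -1.45, -1.27] [534.1, -13.7, 393.5] tilt 0.3 az -169.0 y [-0.545  0.839  0.002] F [ 0.7 -0.9  0.2]
```

{"api": "play_rows", "payload": {
  "series": [
    [14.7, -6, 0, 0, 0, -0.5],
    [14.7, -6, 0, 0, 0, -0.5],
    [14.7, -6, 0, 0, 0, -0.5],
    [14.7, -6, 0, 0, 0, -0.5],
    [14.7, -6, 0, 0, 0, -0.5],
    [14.7, -6, 0, 0, 0, -0.5],
    [14.7, -6, -10, 0, 0, -0.5],
    [14.7, -6, -16, 0, 0, -0.5],
    [0, 0, -6, 0, 0, 0],
    [0, 0, 0, 0, 0, 0]
  ]
}}

```text
clock: 16.07
position: [649.5, -62.7, 355.7]
ee_rot: [-0.078, 0.997, 0.001, -0.008]
contact_force: [-0.0, -0.5, -0.5]
gripper_width: 0.3
grasp_force: 0.0
```

{"api": "play_rows", "payload": {
  "series": [
    [0, 0, -4, 0, 0, 0],
    [0, 0, -3, 0, 0, 0]
  ]
}}

```text
clock: 16.23
position: [650.4, -62.2, 354.6]
ee_rot: [-0.079, 0.997, 0.0, -0.003]
contact_force: [0.7, 0.1, 0.7]
gripper_width: -0.1
grasp_force: 0.0
```

{"api": "play_rows", "payload": {
  "series": [
    [0, 0, -3, 0, 0, 0],
    [-6, -0.9, -4.5, 0, 0, 0],
    [-6.5, -1, -4.5, 0, 0, 0],
    [-6.2, -0.9, -4, 0, 0, 0],
    [-6.2, -0.9, -4, 0, 0, 0]
  ]
}}

```text
clock: 16.65
position: [625.4, -65.7, 339.6]
ee_rot: [-0.079, 0.997, -0.001, -0.0]
contact_force: [-4.9, 1.7, 11.9]
gripper_width: 0.1
grasp_force: 5.9
```

```bash
python3 - <<'E'
from h import *
s=save('scene','s6.png'); t=save('side','t6.png')
a=cv2.resize(s['image'][125:225,170:270],(400,400),interpolation=cv2.INTER_CUBIC)
b=cv2.resize(t['image'][145:245,215:315],(400,400),interpolation=cv2.INTER_CUBIC)
cv2.imwrite('pics/z6.png',np.hstack([a,b])[:,:,::-1])
E
python3 st.py
```

```text
16.75 [0.15, 0.35, 0.16, 0.0, -1.38, -1.57] [624.4, -65.9, 339.0] tilt 0.2 az -161.5 y [-0.157  0.988 -0.001] F [-5.2  1.6 10.1]
```

View pics/z6.png

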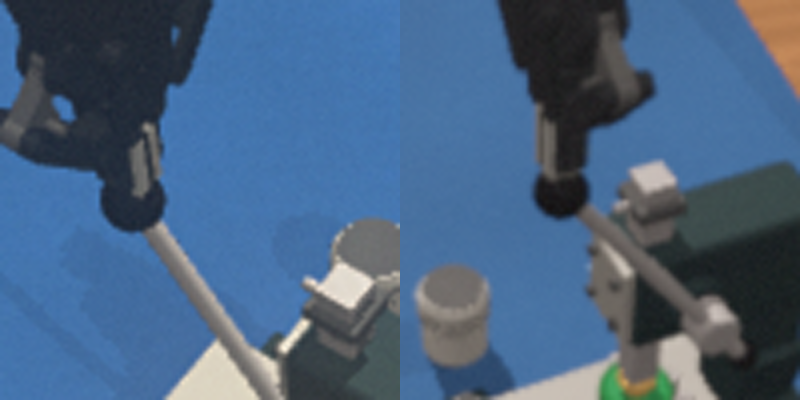

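The closed fingertips sit squarely on top of the knob, at (135,195) left and (560,190) right, and the lever is following. I'll continue along the arc.

{"api": "play_rows", "payload": {
  "series": [
    [-5.8, -0.85, -4.6, 0, 0, 0],
    [-5.8, -0.85, -4.6, 0, 0, 0],
    [-5.4, -0.8, -5, 0, 0, 0],
    [-5.4, -0.8, -5, 0, 0, 0],
    [-5, -0.7, -5.5, 0, 0, 0],
    [-5, -0.7, -5.5, 0, 0, 0],
    [-4.5, -0.65, -5.9, 0, 0, 0],
    [-4.5, -0.65, -5.9, 0, 0, 0],
    [-4, -0.6, -6.3, 0, 0, 0],
    [-4, -0.6, -6.3, 0, 0, 0],
    [-3.4, -0.5, -6.6, 0, 0, 0],
    [-3.4, -0.5, -6.6, 0, 0, 0]
  ]
}}

```text
clock: 17.75
position: [568.3, -74.6, 269.6]
ee_rot: [-0.079, 0.997, -0.001, -0.003]
contact_force: [-6.5, -0.5, 8.9]
gripper_width: -0.1
grasp_force: 4.3
```

{"api": "play_rows", "payload": {
  "series": [
    [-2.8, -0.4, -6.9, 0, 0, 0],
    [-2.8, -0.4, -6.9, 0, 0, 0],
    [-2.2, -0.3, -7.1, 0, 0, 0],
    [-2.2, -0.3, -7.1, 0, 0, 0],
    [-1.6, -0.2, -7.2, 0, 0, 0]
  ]
}}

```text
clock: 18.17
position: [556.5, -76.3, 234.2]
ee_rot: [-0.079, 0.997, -0.001, -0.004]
contact_force: [-9.3, 0.5, 15.5]
gripper_width: 0.3
grasp_force: 7.9
```

{"api": "play_rows", "payload": {
  "series": [
    [-1, 0, -5, 0, 0, 0],
    [0, 0, -3, 0, 0, 0],
    [0, 0, -2, 0, 0, 0]
  ]
}}

```text
clock: 18.42
position: [554.7, -76.6, 226.6]
ee_rot: [-0.079, 0.997, -0.001, -0.005]
contact_force: [-14.1, 1.4, 24.5]
gripper_width: -0.3
grasp_force: 12.1
```

{"api": "play_rows", "payload": {
  "series": [
    [0, 0, -2, 0, 0, 0],
    [0, 0, 0, 0, 0, 0],
    [0, 0, 0, 0, 0, 0]
  ]
}}

```text
clock: 18.67
position: [554.5, -76.6, 226.0]
ee_rot: [-0.079, 0.997, -0.001, -0.004]
contact_force: [-15.5, 1.6, 25.2]
gripper_width: 0.3
grasp_force: 13.1
```

```bash
python3 - <<'E'
from h import *
t=save('side','t7.png');s=save('scene','s7.png')
a=cv2.resize(s['image'][155:275,180:300],(400,400),interpolation=cv2.INTER_CUBIC)
b=cv2.resize(t['image'][175:275,225:325],(400,400),interpolation=cv2.INTER_CUBIC)
cv2.imwrite('pics/z7.png',np.hstack([a,b])[:,:,::-1])
E
```

```text
(no output)
```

View pics/z7.png

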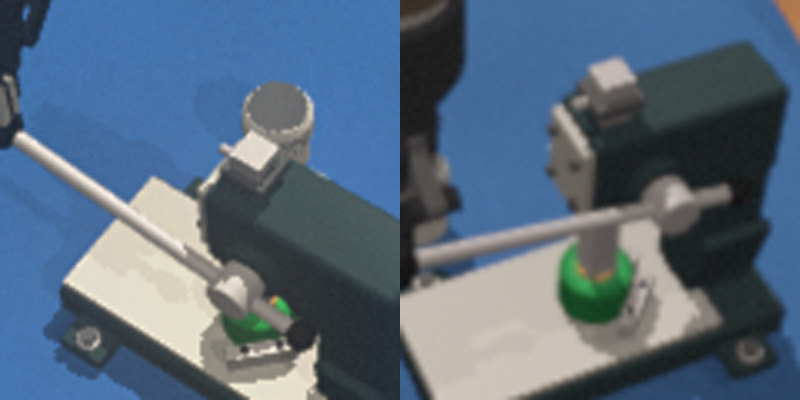

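The lever is down to about 9° above level, with the knob 187–188 mm above the shelf, and the ram is down on the flush flange at (597,272). I'll let the lever come back along the reverse arc.

{"api": "play_rows", "payload": {
  "series": [
    [0, 0, 5, 0, 0, 0],
    [1.6, 0.2, 7.2, 0, 0, 0],
    [1.6, 0.2, 7.2, 0, 0, 0],
    [2.2, 0.3, 7.1, 0, 0, 0],
    [2.2, 0.3, 7.1, 0, 0, 0],
    [2.8, 0.4, 6.9, 0, 0, 0],
    [2.8, 0.4, 6.9, 0, 0, 0],
    [3.4, 0.5, 6.6, 0, 0, 0],
    [3.4, 0.5, 6.6, 0, 0, 0],
    [4, 0.6, 6.3, 0, 0, 0],
    [4, 0.6, 6.3, 0, 0, 0],
    [4.5, 0.65, 5.9, 0, 0, 0],
    [4.5, 0.65, 5.9, 0, 0, 0],
    [5, 0.7, 5.5, 0, 0, 0],
    [5, 0.7, 5.5, 0, 0, 0],
    [5.4, 0.8, 5, 0, 0, 0],
    [5.4, 0.8, 5, 0, 0, 0],
    [5.8, 0.85, 4.6, 0, 0, 0],
    [5.8, 0.85, 4.6, 0, 0, 0]
  ]
}}

```text
clock: 20.35
position: [627.3, -65.4, 335.0]
ee_rot: [-0.078, 0.997, 0.0, -0.003]
contact_force: [1.0, -0.5, 0.4]
gripper_width: 0.1
grasp_force: 0.5
```

{"api": "play_rows", "payload": {
  "series": [
    [6, 0.9, 4.5, 0, 0, 0],
    [6, 0.9, 4.5, 0, 0, 0],
    [6, 0.9, 5, 0, 0, 0],
    [6, 0.9, 6, 0, 0, 0],
    [0, 0, 10, 0, 0, 0],
    [0, 0, 20, 0, 0, 0],
    [0, 0, 30, 0, 0, 0],
    [-20, 0, 20, 0, 0, 0],
    [-30, 10, 0, 0, 0, 0],
    [-30, 10, 0, 0, 0, 0],
    [-30, 10, 0, 0, 0, 0],
    [0, 0, 0, 0, 0, 0],
    [0, 0, 0, 0, 0, 0],
    [0, 0, 0, 0, 0, 0],
    [0, 0, 0, 0, 0, 0],
    [0, 0, 0, 0, 0, 0]
  ]
}}

```text
clock: 21.68
position: [541.6, -32.1, 434.0]
ee_rot: [-0.078, 0.997, 0.0, -0.004]
contact_force: [0.1, -0.6, 0.4]
gripper_width: 0.2
grasp_force: 0.0
```

```bash
python3 st.py; python3 - <<'E'
from h import *
t=save('side','t8.png');s=save('scene','s8.png')
h=lambda d:cv2.inRange(cv2.cvtColor(d['image'],cv2.COLOR_RGB2HSV),(0,0,0),(180,255,60))
p=load('t5'); q=load('s5')
# compare with the lever-up pictures: knob patch difference
print(np.abs(t['image'][172:196,255:279].astype(int)-p['image'][172:196,255:279]).mean(), np.abs(s['image'][165:188,202:226].astype(int)-q['image'][165:188,202:226]).mean())
# brass/green pixels near the nest, before and after
for n,d in (('before',p),('after',t)):
    H=cv2.cvtColor(d['image'],cv2.COLOR_RGB2HSV)[225:265,255:295]
    for m in (cv2.inRange(H,(50,100,30),(90,255,255)),cv2.inRange(H,(12,110,100),(30,255,255))):
        y,x=np.nonzero(m); print(n,len(x),x.mean()+255,y.mean()+225,y.min()+225,y.max()+225)
E
```

```text
21.6833 [0.24, 0.18, 0.15, -0.0, -1.56, -1.65] [541.6, -32.1, 434.0] tilt 0.5 az -175.7 y [-0.156  0.988  0.001] F [ 0.1 -0.6  0.4]
1.2216435185185186 2.7910628019323673
before 213 273.00938967136153 246.7981220657277 237 255
before 33 273.3636363636364 240.6969696969697 237 243
after 200 272.945 247.04500000000002 237 255
after 41 273.7073170731707 241.609756097561 239 244
```

```bash
python3 -c "
from bench import job_done; print(job_done())"
```

```text
the job is handed in; nothing more can be done
None
```

I handed the job in at 21.7 s: the spacer is against both arms of the V stop, the lever went to its stop to press the insert home, and the lever is back up; I viewed 12 pictures against the limit of 10, the final check was by pixel measurement only, and the hand-in returned no verdict.

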